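# Seal a culture chamber with its over-centre clamp ring

## Task

Seal the round clear culture chamber: push the lever of its clamp ring round, over its dead point, until it snaps and stays locked along the ring, and only then push the handle of the vent tap on the lid round to fully shut, crosswise to the tap's barrel. Only push, with the fingertips or the outside of the fingers: do not lift or tip the chamber or shove it along the bench, and leave the dishes and other things around it where they stand. Finish clear of everything.

Things in the scene. Friction and masses are not known exactly. Their poses are not given: they have to be found in the camera images.
- chamber: round clear plastic chamber, loose on 4 rubber feet, 3.6 to 5 kg with its dishes; 282 mm across, lid top 107 mm above the bench. A steel clamp ring, 310 mm across, 51 to 77 mm above the bench, joins lid to tub and does not turn. Origin: centre of the underside; z up; the ring's lever is on the chamber's -y side, give or take 0.2 rad; the tap's barrel lies along its x axis over the lid's centre
- lever_hinge (a point): the vertical pivot pin of the ring's lever, on the outside of the ring, 164.5 mm from the chamber's axis, roughly in its -y direction, 64 mm above the bench; fixed
- lever_push (a point): point on the lever's outer face (the face to push), 85 mm straight from the pivot, half-way up the lever, 64 mm above the bench; moves with the lever. The lever is a steel strip 18 mm high (55 to 73 mm above the bench), 5 mm thick, about 135 mm long, bent to the ring's curve, its end turned slightly outward; the bench beside its path is free for 40 mm
- lever (a joint): angle of the lever about its pivot, rad: 0 wide open (straight out from the ring), growing anticlockwise from above, 1.98 locked (at its stop, along the ring). Starts wide open. The sprung band resists, most near 0.7 (0.5 N m, 6 N at the push point); dead point at 1.73, after which it snaps home by itself; let go earlier, it springs open
- tap_hinge (a point): the vertical axis of the vent tap's handle, at the handle's mid-height, 148 mm above the bench over the centre of the lid; fixed to the chamber
- tap_push (a point): point on the side face of the tap's handle (the face to push to shut it), 45 mm from its axis, at mid-height; moves with the handle. The handle is 14 mm wide, 10 mm high (143 to 153 mm above the bench), reaching 57 mm from the axis. The barrel, with hose barb (+x) and white filter disc (-x), lies below it, top at 138 mm or less, within 45 mm of the axis
- tap (a joint): angle of the tap's handle about its vertical axis, rad: 0 open (along the barrel, to the chamber's +x), growing clockwise from above, 1.571 shut (crosswise, to the chamber's -y, at its stop). Starts at 0 to 0.5; stays where it is left; turning takes 0.07 N m (1.6 N at the push point)
- dish_stack: five lidded clear petri dishes with cream agar, standing as one stack, 90 mm across and 75 mm high, beyond the lever; bystander. Origin: centre of the underside
- dish_pair: two such dishes stacked, 90 mm across and 30 mm high, beside the far end of the closed lever; bystander. Origin: centre of the underside
- media_bottle: amber glass bottle with screw cap, 70 mm across, 138 mm high; bystander. Origin: centre of the underside
- wash_bottle: white plastic bottle with cap, 64 mm across, 165 mm high; bystander. Origin: centre of the underside
- tube_rack: white rack of capped test tubes, 105 x 200 mm, 102 mm high; bystander. Origin: centre of the underside
- slide_box: flat grey microscope-slide box, 82 x 102 mm, 34 mm high; bystander. Origin: centre of the underside
- timer: flat white laboratory timer, 66 x 72 mm, 16 mm high; bystander. Origin: centre of the underside
- tip_box: pipette-tip box with clear lid, 85 x 122 mm, 69 mm high; bystander. Origin: centre of the underside

How it is judged:
On the way, in this order (a step that is already met when the one before it is completed fails the run):
1. the ring's lever is snapped over and locked (value of joint lever above 1.9 rad), for 0.2 s.
2. then the vent tap is shut (value of joint tap above 1.48 rad and value of joint lever above 1.9 rad), for 0.2 s.
At the end, for the whole second after the job is handed in: The ring's lever is locked (above 1.90 of 1.98 rad) and the tap's handle shut (above 1.48 of 1.571 rad), both staying so by themselves; the chamber stands level and at rest, less than 30 mm (its lever pivot less than 40 mm) from where it was, and each bystander is less than 20 mm from where it was (all of step 2 and distance of chamber from where it was at the start of the episode below 0.03 m and distance of lever_hinge from where it was at the start of the episode below 0.04 m and angle between chamber's own z axis and vertical below 0.05 rad and linear speed of chamber below 0.02 m/s and distance of each of dish_stack, dish_pair, media_bottle, wash_bottle, tube_rack, slide_box, timer, tip_box from where it was at the start of the episode below 0.02 m); the robot touches nothing.
It fails at once if the vent tap is shut while the ring is not locked (value of joint tap above 1.3 rad and value of joint lever below 1.73 rad).
It fails at once if the chamber is lifted or tipped (height (world z) of chamber above 0.01 m or angle between chamber's own z axis and vertical above 0.08 rad).
It fails at once if the chamber is shoved along or round (distance of chamber from where it was at the start of the episode above 0.03 m or distance of lever_hinge from where it was at the start of the episode above 0.04 m).
It fails at once if a bystander is pushed, lifted or knocked over (distance of any of dish_stack, dish_pair, media_bottle, wash_bottle, tube_rack, slide_box, timer, tip_box from where it was at the start of the episode above 0.02 m).
It also fails if it takes over 59 s, if anything falls off the work surface, if the arm or the gripper's body presses on something with over 40 N, if the wrist force passes 120 N, or if a joint passes its speed limit or range.

## Robot

A 6-joint arm with a two-finger parallel gripper is mounted at the origin on the work surface. World frame = base frame: x ahead of the robot, y to its left, z up, the work surface at z = 0. Lengths are in m, angles in rad, forces in N, time in s.
With the tool pointing down it reaches from about 0.375 to 0.975 m from the base axis. Payload 3.8 kg.
Tool frame: the origin (TCP) lies midway between the tips of the shut fingers; the grasp point (between the pads) lies 19 mm behind it; z points along the fingers, y is the line along which they close (so a half turn about z gives the same grasp; the last joint's range is limited). The gripper opens to 85 mm and grips with 20 to 120 N. Pads are 22 mm wide; open, the fingers measure 114 mm over their backs; the gripper's body (76 mm by 85 mm) begins 54 mm behind the grasp point. The pads swing forward as they close: fully open they stand 13 mm farther back than shut.
Start: joints at [-1.143, 0.264, 1.604, -0, 1.274, -0.037], TCP at [0.303, -0.603, 0.231] pointing down, gripper open.
Joint ranges: [-2.63, 2.63], [-0.94, 2.18], [0.31, 2.57], [-1.31, 4.45], [0, 2.66], [-2.55, 2.55]. Speed limits (rad/s): [2.57, 2.57, 3.14, 3.14, 3.14, 3.14].

## Interface

Orientations are given as a unit quaternion [w, x, y, z].
In Python, from bench import r, imaging gives the robot as it stands.
- The arm moves only by the shell command python3 -m pendant 'ROWS' [OPENING] [FORCE]. ROWS is JSON, a list of rows, each a list of 2 entries, a list of its own where there are three numbers: the shift along the tool's x, y, z in m, then the turn, a rotation vector about the tool's x, y, z in degrees. In form: [[[x, y, z], [wx, wy, wz]], ...]. A call has 1 to 8 rows; each row is the pose to reach, as a shift and turn from the pose commanded when the call began, along the tool's axes at that moment; what a row does not reach only later rows make up. A row lasts 1/8 s, in which the tool goes at most 62.5 mm and 10.7 degrees, less where a joint would pass 70% of its speed; a pose out of reach is approached as far as the arm can. A call with a gripper value outside its range is refused whole. OPENING is the opening, from 0 (shut) to 1 (fully open), set as the call begins (- or left out, the last holds). The fingers move at their own pace and stop on an object; FORCE is the grip in N (left out, the last holds). Time passes only in rows, so rows that repeat a pose let the fingers close. It gives the time, the measured TCP pose, the force, the opening and the grip force at its end, in the units of the state.
- r.read_state(): the state, without advancing time (a new reading comes with each control period).
- imaging.camera(name): name is "side" or "top"; returns the picture (400x640x3 uint8, red, green, blue); there is no depth.
- imaging.calibration(name): a dict with "intrinsics" (3x3 intrinsics, pixels), "dist" ([k1, k2, p1, p2, k3] as OpenCV has them; the pictures are not rectified), "R" (3x3) and "t" (3): a world point X has camera coordinates R X + t. Camera axes: x right, y down, z forward; pixel columns grow to the right and rows downward; lengths in m; the calibration is good to about 2 mm. A picture is of the moment at which its call begins. calibration takes no time and is no camera call.
- r.hand_in(): hands the job in; it is judged then, once.
The state is a dict: "time": time; "joints": joint angles; "qvel": joint speeds; "effort": joint torques, N m; "position": TCP position; "tcp_rot": TCP orientation; "force": force on the tool from outside, world axes, zero at the start; "wrist_torque": the same for the moment, N m; "width": opening from 0.0 (shut) to 1.0 (fully open); "finger_force": force on a finger pad.
Only numpy, scipy, OpenCV 4.12 (cv2) and the standard library are available. Lean on these libraries where they do the work, as an engineer would, in place of code of your own. Each camera call takes 0.05 s, during which the arm holds its last target. There are 200 camera calls.

## Working session

There is one attempt and no reset: what is moved stays moved. The work goes in short steps, Python scripts to look and compute and a shell command to move; the robot and the scene stay as the last step left them, time stands still between calls to the robot, and variables do not carry over. Pictures are saved under pics/ and viewed, at most 10 in all, crops included, and the job is handed in when it is done.

```bash
mkdir -p pics; python3 - <<'E'
from bench import r, imaging
import cv2
for n in("top","side"):
    cv2.imwrite(f"pics/{n}0.png",imaging.camera(n)[:,:,::-1])
    c=imaging.calibration(n);print(n,c)
s=r.read_state();print(s["time"],s["position"],s["tcp_rot"],s["width"])
E
```

```text
top {'intrinsics': array([[505.2614742 ,   0.        , 319.86580076],
       [  0.        , 505.2614742 , 207.43884912],
       [  0.        ,   0.        ,   1.        ]]), 'dist': array([-0.081219,  0.      ,  0.      ,  0.      ,  0.      ]), 'R': array([[ 0.02249758, -0.99971624,  0.0078298 ],
       [-0.98328161, -0.02354191, -0.18056316],
       [ 0.18069625, -0.00363667, -0.98353223]]), 't': array([-0.02918531,  0.57241351,  1.61640104])}
side {'intrinsics': array([[447.42133949,   0.        , 321.43416056],
       [  0.        , 447.42133949, 203.38096571],
       [  0.        ,   0.        ,   1.        ]]), 'dist': array([-0.03397289,  0.        ,  0.        ,  0.        ,  0.        ]), 'R': array([[-0.82732482, -0.56171974, -0.00214071],
       [-0.41847201,  0.61887675, -0.6647351 ],
       [ 0.37471966, -0.54905602, -0.74707608]]), 't': array([0.46769055, 0.34116174, 1.40295672])}
0.1 [ 0.30227697 -0.60280535  0.23008732] [-9.87093966e-04  9.73117789e-01  2.30305787e-01 -1.98949296e-04] 0.9985325809805102
```

View pics/top0.png

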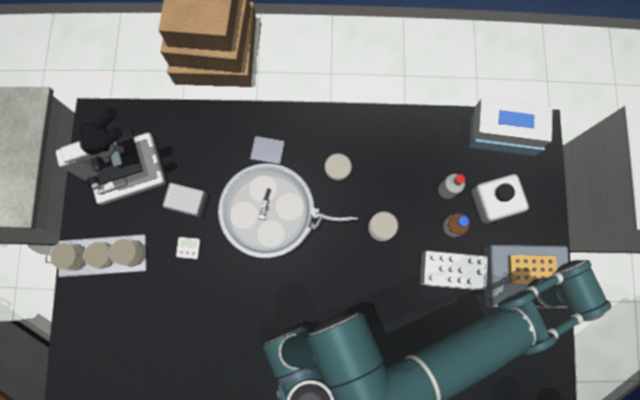

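View pics/side0.png

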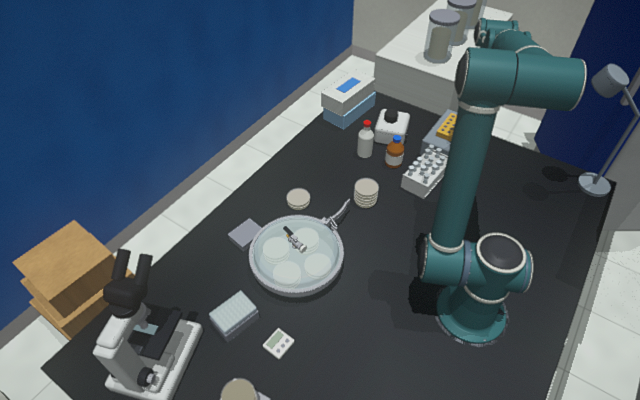

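```bash
python3 - <<'E'
import cv2,numpy as np
a=cv2.imread("pics/top0.png")[140:265,205:410];b=cv2.imread("pics/side0.png")[165:305,235:390]
a=cv2.resize(a,None,fx=3.9,fy=3.9,interpolation=cv2.INTER_CUBIC);b=cv2.resize(b,None,fx=4,fy=4,interpolation=cv2.INTER_CUBIC)
cv2.imwrite("pics/a.png",a);cv2.imwrite("pics/b.png",b)
E
```

```text
(no output)
```

View pics/a.png

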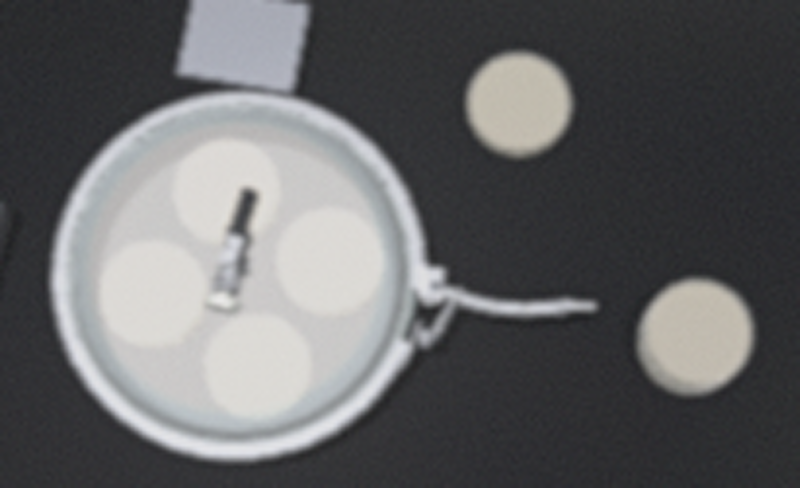

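View pics/b.png

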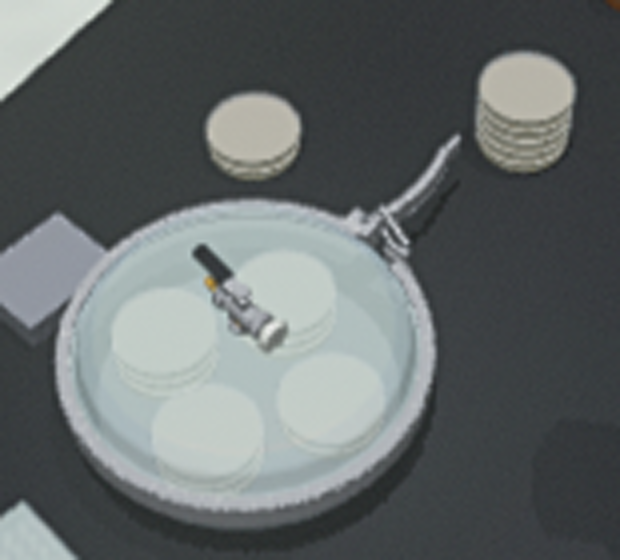

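```bash
cat >h.py <<'E'
import numpy as np,cv2
from bench import r, imaging
C={n:imaging.calibration(n) for n in("top","side")}
def ray(n,p):
    c=C[n];u=cv2.undistortPoints(np.array([[p]],float),c["intrinsics"],c["dist"])[0,0]
    return -c["R"].T@c["t"],c["R"].T@np.array([*u,1])
def plane(n,p,z):
    o,d=ray(n,p);return o+d*(z-o[2])/d[2]
def tri(p,q):
    A=np.zeros((3,3));b=np.zeros(3)
    for n,x in(("top",p),("side",q)):
        o,d=ray(n,x);d=d/np.linalg.norm(d);M=np.eye(3)-np.outer(d,d);A+=M;b+=M@o
    return np.linalg.solve(A,b)
def proj(n,X):
    c=C[n];return cv2.projectPoints(np.array([X],float),cv2.Rodrigues(c["R"])[0],c["t"],c["intrinsics"],c["dist"])[0].ravel()
E
python3 - <<'E'
from h import *
np.set_printoptions(precision=3,suppress=True)
T=lambda x,y:(205+x/3.9,140+y/3.9)
S=lambda x,y:(235+x/4,165+y/4)
for n,t,s,z in(("ringC",T(238,276),S(245,365),.07),("pivot",T(440,290),S(375,222),.068),("tip",T(597,306),S(458,138),.068),("mid",T(525,308),S(425,188),.068),("handtip",T(250,190),S(200,248),.15),("hub",T(236,245),S(238,290),.14),("filter",T(222,300),S(272,335),.127),("pair",T(519,103),S(254,130),.03),("stack",T(700,328),S(527,88),.075),("slide",T(245,45),S(50,260),.034)):
    print(n,tri(t,s),plane("top",t,z),plane("side",s,z))
E
```

```text
ringC [0.558 0.162 0.048] [0.554 0.16  0.07 ] [0.547 0.173 0.07 ]
pivot [ 0.544 -0.011  0.072] [ 0.547 -0.01   0.068] [ 0.544 -0.014  0.068]
tip [ 0.537 -0.141  0.065] [ 0.536 -0.141  0.068] [ 0.536 -0.139  0.068]
mid [ 0.535 -0.082  0.054] [ 0.533 -0.081  0.068] [ 0.529 -0.071  0.068]
handtip [0.61  0.144 0.149] [0.611 0.145 0.15 ] [0.609 0.144 0.15 ]
hub [0.566 0.154 0.138] [0.567 0.155 0.14 ] [0.563 0.155 0.14 ]
filter [0.524 0.166 0.122] [0.525 0.166 0.127] [0.521 0.169 0.127]
pair [ 0.722 -0.075  0.023] [ 0.72  -0.075  0.03 ] [ 0.717 -0.07   0.03 ]
stack [ 0.518 -0.228  0.067] [ 0.519 -0.227  0.075] [ 0.513 -0.222  0.075]
slide [0.764 0.165 0.046] [0.766 0.166 0.034] [0.773 0.16  0.034]
```

```bash
cat >>h.py <<'E'
from scipy.spatial.transform import Rotation as Ro
def pose():
    s=r.read_state();q=s["tcp_rot"];return s,np.array(s["position"]),Ro.from_quat([q[1],q[2],q[3],q[0]])
def rows(W):  # W: list of (x,y,z, angle of tool y axis in world)
    s,p,R=pose();print("t",s["time"],"p",p.round(4),"F",np.round(s["force"],1),"yang",round(float(np.arctan2(*R.as_matrix()[[1,0],1])),3),"j",np.round(s["joints"],2))
    for w in W:
        a=w[3];y=np.array([np.cos(a),np.sin(a),0]);z=np.array([0,0,-1.]);G=Ro.from_matrix(np.c_[np.cross(y,z),y,z])
        print((R.inv().apply(np.array(w[:3])-p)).round(3).tolist(),np.degrees((R.inv()*G).as_rotvec()).round(1).tolist())
H=np.array([.547,-.007])
def lever(th,gap,z=.06,phi0=-1.75,rr=.085):
    ph=phi0+th;b=ph+.256;n=np.array([np.cos(b-np.pi/2),np.sin(b-np.pi/2)])
    c=H+rr*np.array([np.cos(ph),np.sin(ph)])+n*gap
    return (*c,z,b+np.pi/2)
E
python3 -c "
from h import *
rows([(*lever(0,.045)[:2],.22,lever(0,0)[3])]);print(lever(0,.045))"
```

```text
t 0.1 p [ 0.3023 -0.6028  0.2301] F [ 0.  -0.5 -1.2] yang -1.106 j [-1.14  0.26  1.61 -0.    1.27 -0.04]
[0.393, -0.372, 0.011] [-0.1, -0.1, -67.8]
(np.float64(0.48698171777098226), np.float64(-0.09409124429281397), 0.06, 0.07679632679489656)
```

```bash
python3 -m pendant '[[[0.05,-0.047,0],[0,0,-10]],[[0.1,-0.093,0],[0,0,-20]],[[0.14,-0.133,0],[0,0,-30]],[[0.18,-0.17,0],[0,0,-38]],[[0.22,-0.21,0],[0,0,-46]],[[0.26,-0.246,0],[0,0,-54]],[[0.3,-0.284,0],[0,0,-61]],[[0.34,-0.322,0.005],[0,0,-67.8]]]' 0
python3 -c "
from h import *
rows([(*lever(0,.045)[:2],.2,lever(0,0)[3]),lever(0,.045)])"
```

```text
time: 1.1
position: [0.4626, -0.1615, 0.2264]
tcp_rot: [0.0, 0.678, 0.735, 0.0]
force: [0.0, -0.6, -0.6]
width: -0.0
finger_force: 0.0
t 1.1 p [ 0.4626 -0.1615  0.2264] F [ 0.  -0.6 -0.6] yang 0.081 j [-0.39 -0.09  1.99  0.    1.23 -0.47]
[0.065, 0.03, 0.026] [0.0, 0.0, 0.2]
[0.065, 0.03, 0.166] [0.0, 0.0, 0.2]
```

```bash
python3 -m pendant '[[[0.03,0.01,0.01],[0,0,0]],[[0.06,0.02,0.02],[0,0,0]],[[0.065,0.024,0.06],[0,0,0]],[[0.065,0.024,0.1],[0,0,0]],[[0.065,0.024,0.14],[0,0,0]],[[0.065,0.024,0.165],[0,0,0]],[[0.065,0.024,0.165],[0,0,0]]]' 0
python3 - <<'E'
from h import *
rows([lever(t,.0145) for t in(0,.1,.2,.3,.4)])
a=imaging.camera("top")[140:265,205:410,::-1];b=imaging.camera("side")[165:305,235:390,::-1]
a=cv2.resize(a,(520,317),interpolation=cv2.INTER_CUBIC);b=cv2.resize(b,(520,470),interpolation=cv2.INTER_CUBIC)[:283]
cv2.imwrite("pics/c1.png",np.vstack([a,b]))
E
```

```text
time: 1.98
position: [0.4783, -0.0958, 0.0587]
tcp_rot: [-0.003, 0.679, 0.734, -0.002]
force: [-0.1, 0.0, 0.2]
width: 0.005
finger_force: 0.0
t 1.975 p [ 0.4783 -0.0958  0.0587] F [-0.1  0.   0.2] yang 0.077 j [-0.25  0.09  2.15  0.    0.9  -0.33]
[0.001, 0.039, -0.002] [-0.3, -0.1, 0.0]
[-0.002, 0.048, -0.002] [-0.3, -0.1, -5.7]
[-0.005, 0.056, -0.002] [-0.3, -0.2, -11.4]
[-0.006, 0.065, -0.002] [-0.3, -0.2, -17.2]
[-0.007, 0.074, -0.002] [-0.3, -0.2, -22.9]
```

View pics/c1.png

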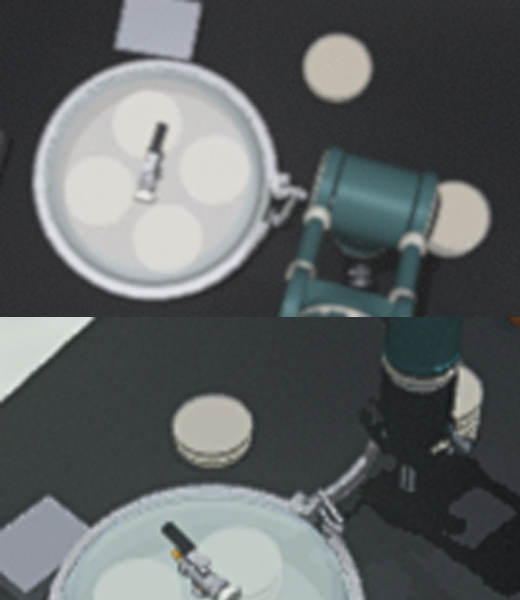

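The arm is down beside the lever at its push face; the lever is untouched and the dishes are clear. Next: push.

```bash
python3 -m pendant '[[[0.001,0.02,-0.002],[0,0,0]],[[0.001,0.039,-0.002],[0,0,0]],[[-0.002,0.048,-0.002],[0,0,-6]],[[-0.005,0.056,-0.002],[0,0,-11]],[[-0.006,0.065,-0.002],[0,0,-17]],[[-0.007,0.074,-0.002],[0,0,-23]],[[-0.007,0.074,-0.002],[0,0,-23]]]' 0
python3 - <<'E'
from h import *
rows([lever(t,.0125) for t in(.4,.5,.6,.7,.8,.9,1.0,1.1)])
E
```

```text
time: 2.95
position: [0.5562, -0.0981, 0.0651]
tcp_rot: [0.001, 0.52, 0.854, 0.0]
force: [-4.0, -0.6, 4.3]
width: -0.004
finger_force: 2.6
t 2.95 p [ 0.5562 -0.0981  0.0651] F [-4.  -0.6  4.3] yang 0.478 j [-0.22  0.22  1.99 -0.    0.93 -0.7 ]
[0.003, -0.0, 0.005] [0.1, 0.1, 0.1]
[-0.0, 0.008, 0.005] [0.0, 0.1, -5.7]
[-0.002, 0.017, 0.005] [0.0, 0.1, -11.4]
[-0.003, 0.025, 0.005] [0.0, 0.1, -17.1]
[-0.004, 0.034, 0.005] [0.0, 0.1, -22.9]
[-0.003, 0.043, 0.005] [0.0, 0.1, -28.6]
[-0.002, 0.052, 0.005] [0.0, 0.1, -34.3]
[0.0, 0.061, 0.005] [0.0, 0.1, -40.0]
```

```bash
python3 -m pendant '[[[0.003,0.002,0.003],[0,0,0]],[[0,0.009,0.004],[0,0,-6]],[[-0.002,0.017,0.004],[0,0,-11]],[[-0.003,0.026,0.004],[0,0,-17]],[[-0.004,0.034,0.004],[0,0,-23]],[[-0.003,0.043,0.004],[0,0,-29]],[[-0.002,0.052,0.004],[0,0,-34]],[[0,0.061,0.004],[0,0,-40]]]' 0
python3 - <<'E'
from h import *
rows([lever(t,.0125) for t in(1.1,1.2,1.3,1.4,1.5,1.6,1.7,1.8)])
a=imaging.camera("top")[140:265,205:410,::-1];b=imaging.camera("side")[165:305,235:390,::-1]
a=cv2.resize(a,(520,317),interpolation=cv2.INTER_CUBIC);b=cv2.resize(b,(520,470),interpolation=cv2.INTER_CUBIC)[:283]
cv2.imwrite("pics/c2.png",np.vstack([a,b]))
E
```

```text
time: 3.95
position: [0.6137, -0.0724, 0.0633]
tcp_rot: [0.005, 0.195, 0.981, -0.001]
force: [1.3, -7.2, 7.2]
width: 0.002
finger_force: 4.0
t 3.95 p [ 0.6137 -0.0724  0.0633] F [ 1.3 -7.2  7.2] yang 1.178 j [-0.16  0.3   1.88 -0.    0.94 -1.33]
[0.004, 0.001, 0.003] [-0.0, 0.6, 0.1]
[0.001, 0.009, 0.003] [-0.1, 0.6, -5.7]
[-0.001, 0.018, 0.003] [-0.1, 0.6, -11.4]
[-0.002, 0.027, 0.003] [-0.1, 0.6, -17.1]
[-0.002, 0.035, 0.003] [-0.2, 0.6, -22.8]
[-0.002, 0.044, 0.003] [-0.2, 0.6, -28.6]
[-0.0, 0.053, 0.003] [-0.2, 0.6, -34.3]
[0.002, 0.062, 0.003] [-0.2, 0.5, -40.0]
```

View pics/c2.png

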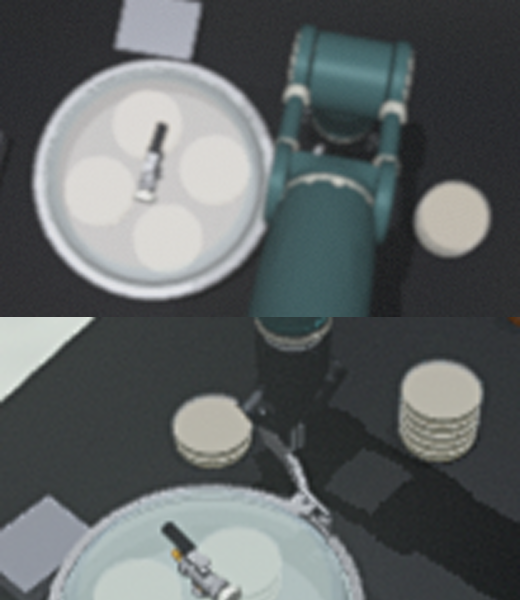

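The lever is at about 1.05 rad with the finger on its face; chamber and dishes have not moved. I'll carry on past the dead point.

```bash
python3 -m pendant '[[[0.003,0.003,-0.003],[0,0,0]],[[0.001,0.010,-0.003],[0,0,-6]],[[-0.001,0.018,-0.003],[0,0,-11]],[[-0.002,0.027,-0.003],[0,0,-17]],[[-0.002,0.035,-0.003],[0,0,-23]],[[-0.002,0.044,-0.003],[0,0,-29]],[[0,0.053,-0.003],[0,0,-34]],[[0.002,0.060,-0.003],[0,0,-40]]]' 0
python3 - <<'E'
from h import *
rows([lever(t,.0125) for t in(1.8,1.85,1.9)]+[lever(1.9,.06)])
E
```

```text
time: 5.05
position: [0.6327, -0.0134, 0.0641]
tcp_rot: [0.002, -0.152, 0.988, -0.0]
force: [-0.7, -0.9, -0.3]
width: 0.0
finger_force: 0.1
t 5.05 p [ 0.6327 -0.0134  0.0641] F [-0.7 -0.9 -0.3] yang 1.876 j [-0.06  0.33  1.85  0.    0.96 -1.94]
[-0.002, -0.002, 0.004] [-0.1, 0.3, -0.0]
[-0.004, 0.002, 0.004] [-0.1, 0.2, -2.9]
[-0.005, 0.006, 0.004] [-0.1, 0.2, -5.8]
[-0.01, -0.041, 0.004] [-0.1, 0.2, -5.8]
```

```bash
python3 -m pendant '[[[0,-0.02,-0.01],[0,0,0]],[[0,-0.04,-0.04],[0,0,0]],[[0,-0.04,-0.09],[0,0,0]],[[0,-0.04,-0.14],[0,0,0]],[[-0.02,-0.09,-0.16],[0,0,0]],[[-0.02,-0.15,-0.16],[0,0,0]],[[-0.02,-0.15,-0.16],[0,0,0]]]' 0
python3 - <<'E'
from h import *
rows([])
a=imaging.camera("top")[140:265,205:410,::-1];b=imaging.camera("side")[165:305,235:390,::-1]
a=cv2.resize(a,None,fx=3.9,fy=3.9,interpolation=cv2.INTER_CUBIC)[:,:430];b=cv2.resize(b,(520,470),interpolation=cv2.INTER_CUBIC)[:,:370]
c=np.zeros((488,800,3),np.uint8);c[:,:430]=a[:488];c[:470,430:]=b
cv2.imwrite("pics/c3.png",c)
E
```

```text
time: 5.92
position: [0.6961, -0.1563, 0.224]
tcp_rot: [0.002, -0.148, 0.989, -0.002]
force: [-0.7, -0.4, -0.8]
width: -0.002
finger_force: 0.0
t 5.925 p [ 0.6961 -0.1563  0.224 ] F [-0.7 -0.4 -0.8] yang 1.868 j [-0.25  0.34  1.52 -0.    1.28 -2.12]
```

View pics/c3.png

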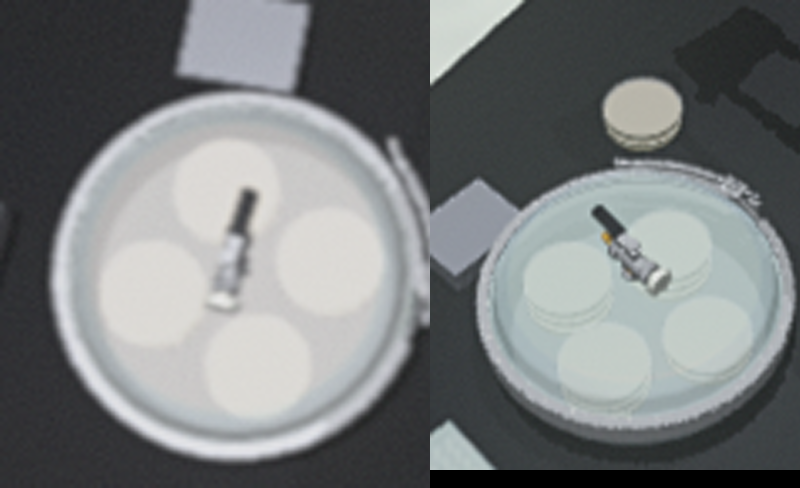

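The lever lies locked along the ring, the chamber is unmoved and the tap is still open. Now the tap.

```bash
cat >>h.py <<'E'
def tap(th,gap,z=.142,h=(.555,.158),y0=-.25,rr=.045):
    s=y0-th;u=np.array([np.cos(s),np.sin(s)]);n=np.array([-u[1],u[0]])
    return (*(np.array(h)+rr*u+n*(.007+.0145+gap)),z,s+np.pi/2)
E
python3 -c "
from h import *
rows([tap(0,.03,.22)]);print(tap(0,.03))"
```

```text
t 6.025 p [ 0.6947 -0.1523  0.2228] F [-0.5 -0.4 -0. ] yang 1.871 j [-0.25  0.34  1.53  0.    1.28 -2.12]
[-0.024, 0.358, 0.003] [0.0, 0.0, 31.5]
(np.float64(0.6113423628785869), np.float64(0.1967658115516447), 0.142, 1.3207963267948966)
```

```bash
python3 -m pendant '[[[0,0.05,0],[0,0,5]],[[-0.005,0.1,0],[0,0,10]],[[-0.01,0.15,0],[0,0,16]],[[-0.015,0.2,0],[0,0,22]],[[-0.02,0.25,0],[0,0,27]],[[-0.024,0.3,0],[0,0,31.5]],[[-0.024,0.358,0.003],[0,0,31.5]],[[-0.024,0.358,0.003],[0,0,31.5]]]' 0
python3 -c "
from h import *
rows([tap(0,.03,.143),tap(0,.01,.143),tap(0,0,.143),tap(.1,0),tap(.2,0),tap(.3,0)])"
```

```text
time: 7.02
position: [0.6078, 0.2027, 0.2193]
tcp_rot: [-0.001, 0.12, 0.993, 0.001]
force: [-0.3, -2.2, 0.6]
width: -0.002
finger_force: 0.0
t 7.025 p [0.6078 0.2027 0.2193] F [-0.3 -2.2  0.6] yang 1.331 j [ 0.28  0.21  1.7   0.    1.24 -1.05]
[-0.005, -0.005, 0.076] [0.1, -0.1, 0.6]
[-0.005, -0.025, 0.076] [0.1, -0.1, 0.6]
[-0.005, -0.035, 0.076] [0.1, -0.1, 0.6]
[-0.007, -0.04, 0.077] [0.1, -0.1, 6.3]
[-0.008, -0.044, 0.077] [0.0, -0.1, 12.0]
[-0.009, -0.049, 0.077] [0.0, -0.1, 17.7]
```

```bash
python3 -m pendant '[[[-0.005,-0.003,0.03],[0,0,0]],[[-0.005,-0.003,0.06],[0,0,0]],[[-0.005,-0.003,0.076],[0,0,0]],[[-0.005,-0.003,0.076],[0,0,0]],[[-0.005,-0.02,0.076],[0,0,0]],[[-0.005,-0.035,0.076],[0,0,0]],[[-0.008,-0.044,0.077],[0,0,12]],[[-0.009,-0.049,0.077],[0,0,18]]]' 0
python3 -c "
from h import *
rows([tap(t,0) for t in(.3,.45,.6,.75,.9,1.05,1.2)])"
```

```text
time: 8.02
position: [0.6078, 0.1476, 0.1441]
tcp_rot: [0.001, 0.279, 0.96, 0.001]
force: [-0.4, 2.7, 1.5]
width: 0.001
finger_force: 0.9
t 8.025 p [0.6078 0.1476 0.1441] F [-0.4  2.7  1.5] yang 1.005 j [ 0.2   0.24  1.8   0.    1.1  -0.81]
[0.006, 0.003, 0.002] [0.1, 0.1, -0.9]
[0.003, -0.004, 0.002] [0.1, 0.1, 7.7]
[0.001, -0.011, 0.002] [0.2, 0.1, 16.3]
[0.0, -0.019, 0.002] [0.2, 0.0, 24.9]
[0.001, -0.026, 0.002] [0.2, 0.0, 33.5]
[0.002, -0.034, 0.002] [0.2, 0.0, 42.1]
[0.005, -0.041, 0.002] [0.2, 0.0, 50.7]
```

```bash
python3 -m pendant '[[[0.004,-0.003,0.001],[0,0,6]],[[0.003,-0.008,0.001],[0,0,12]],[[0.001,-0.013,0.001],[0,0,18]],[[0,-0.019,0.001],[0,0,25]],[[0.001,-0.026,0.001],[0,0,34]],[[0.002,-0.034,0.001],[0,0,42]],[[0.005,-0.041,0.001],[0,0,51]]]' 0
python3 -c "
from h import *
rows([tap(t,0) for t in(1.2,1.3,1.4,1.5,1.57,1.62)]+[tap(1.57,.03)])"
```

```text
time: 8.9
position: [0.5823, 0.1156, 0.1431]
tcp_rot: [0.001, 0.665, 0.746, 0.002]
force: [2.0, 1.0, 0.8]
width: -0.001
finger_force: 0.9
t 8.9 p [0.5823 0.1156 0.1431] F [2.  1.  0.8] yang 0.115 j [0.15 0.18 1.88 0.   1.08 0.04]
[0.0, -0.001, 0.001] [0.2, -0.0, -0.3]
[-0.002, -0.005, 0.001] [0.2, -0.1, 5.4]
[-0.003, -0.01, 0.001] [0.2, -0.1, 11.1]
[-0.004, -0.015, 0.001] [0.2, -0.1, 16.8]
[-0.004, -0.018, 0.001] [0.2, -0.1, 20.9]
[-0.005, -0.021, 0.001] [0.2, -0.1, 23.7]
[-0.015, 0.01, 0.001] [0.2, -0.1, 20.9]
```

```bash
python3 -m pendant '[[[-0.002,-0.005,0],[0,0,5]],[[-0.003,-0.01,0],[0,0,11]],[[-0.004,-0.015,0],[0,0,17]],[[-0.004,-0.019,0],[0,0,21]],[[-0.004,-0.022,0],[0,0,21]],[[-0.004,-0.022,0],[0,0,21]]]' 0
python3 -c "
from h import *
rows([])"
```

```text
time: 9.65
position: [0.5662, 0.1087, 0.1451]
tcp_rot: [0.005, 0.789, 0.615, 0.006]
force: [11.5, -0.3, -2.8]
width: -0.003
finger_force: 5.1
t 9.65 p [0.5662 0.1087 0.1451] F [11.5 -0.3 -2.8] yang -0.246 j [ 0.15  0.14  1.92 -0.    1.07  0.39]
```

11.5 N against the stop, so the handle is at its end. Back off and look.

```bash
python3 -m pendant '[[[-0.004,0.01,0],[0,0,0]],[[-0.004,0.025,0],[0,0,0]],[[-0.004,0.025,-0.05],[0,0,0]],[[-0.004,0,-0.1],[0,0,0]],[[0.05,-0.02,-0.13],[0,0,0]],[[-0.1,-0.02,-0.13],[0,0,0]],[[-0.15,-0.02,-0.13],[0,0,0]],[[-0.2,-0.02,-0.13],[0,0,0]]]' 0
python3 -m pendant '[[[-0.06,0,0],[0,0,0]],[[-0.12,0,0],[0,0,0]],[[-0.12,0,0],[0,0,0]],[[-0.12,0,0],[0,0,0]]]' 0
python3 - <<'E'
from h import *
rows([])
a=imaging.camera("top")[140:265,205:410,::-1];b=imaging.camera("side")[165:305,235:390,::-1]
a=cv2.resize(a,None,fx=3.9,fy=3.9,interpolation=cv2.INTER_CUBIC)[:,:430];b=cv2.resize(b,(520,470),interpolation=cv2.INTER_CUBIC)[:,:370]
c=np.zeros((488,800,3),np.uint8);c[:,:430]=a[:488];c[:470,430:]=b
cv2.imwrite("pics/c4.png",c)
E
```

```text
time: 10.65
position: [0.5062, -0.0219, 0.2713]
tcp_rot: [0.0, 0.788, 0.616, -0.0]
force: [-0.9, -1.2, -0.1]
width: 0.003
finger_force: 0.0
time: 11.15
position: [0.4774, -0.1375, 0.271]
tcp_rot: [-0.0, 0.789, 0.615, 0.0]
force: [-0.1, -0.3, 0.6]
width: 0.0
finger_force: 0.0
t 11.15 p [ 0.4774 -0.1375  0.271 ] F [-0.1 -0.3  0.6] yang -0.247 j [-0.33 -0.1   1.92  0.    1.32 -0.08]
```

View pics/c4.png

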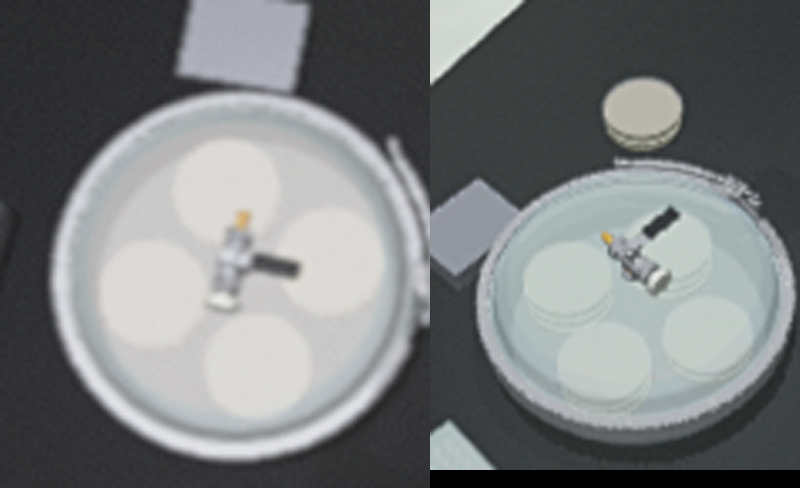

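```bash
python3 - <<'E'
from h import *
old=cv2.imread("pics/top0.png");new=imaging.camera("top")[:,:,::-1]
for im in(old,new):
    g=im[180:225,250:295].astype(float).max(2);w=np.clip(120-g,0,None);w[g>110]=0
    v,u=np.nonzero(w);P=np.array([plane("top",(x+250,y+180),.15)[:2] for x,y in zip(u,v)]);ww=w[v,u]
    m=np.average(P,axis=0,weights=ww);e=np.linalg.eigh(np.cov(P.T,aweights=ww))[1][:,1]
    print(len(P),m,np.degrees(np.arctan(e[1]/e[0])),np.degrees(np.arctan2(m[1]-.158,m[0]-.555)))
E
```

```text
32 [0.59348972 0.15011685] -13.851325621469666 -11.574784333579801
33 [0.55108535 0.12388044] 78.80006548485702 -96.5451182442481
```

```bash
python3 -c "
from bench import r
print(r.hand_in())"
```

```text
the job is handed in; nothing more can be done
None
```

The job is handed in: the last pictures show the lever locked along the ring and the chamber and nearby dishes where they were. The tap was pushed to its stop at 11.5 N, but its angle, about 1.53 rad from the picture against the 1.48 needed, is only good to a few hundredths; hand-in returned no verdict.

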